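# Unload the clamshell relay test fixture

## Task

Swing the lid of the relay test fixture back past vertical until it rests open by itself on its stop, without flinging it or letting it slam shut. Then lift the relay out of its pocket and set it down upright, without dropping it, in the larger, empty compartment of the black parts tray. Leave the lid open, and the two cable glands standing in the smaller compartment.

Things in the scene. Friction and masses are not known exactly. Their poses are not given: they have to be found in the camera images.
- fixture: Aluminium base of the test fixture, a block 120 x 120 mm, 30 mm high, fixed to the bench. Origin at the centre of its underside, on the bench; z up, -x is its front (handle side, roughly towards the robot), the lid hinge is at its +x side. The relay's pocket, 38 x 32 mm (x, y) and 16 mm deep, is centred at x = -15, y = 0 mm.
- fixture_lid (a joint): Angle of the lid (rad): 0 closed, about 1.57 upright, 2.0 fully back on its stop. It is a hollow grey cover 120 x 120 mm, 41 mm high with a clear window, 0.25 kg, on a free hinge with slight damping: it balances near 1.26 rad: short of that it falls shut, beyond it tips back onto the stop. At 2.0 rad the lid leans back, up to 100 mm behind the hinge.
- lid_hinge (a point): Point on the hinge axis, middle of the fixture's width: 66 mm behind the fixture's origin (+x) and 34 mm above the bench. The axis runs along the fixture's y.
- lid_handle (a point): Middle of the lid's handle: a round steel bar 10 mm thick, 84 mm long, parallel to the hinge, carried by an arm at each end 40 mm in front of the lid's front wall (35 mm clear gap for a finger). It moves with the lid, on a circle of 166 mm radius about the hinge; closed, it is 45 mm above the bench and 100 mm in front of the fixture's origin.
- relay: Relay with a black foot and a pale clear cap, 34 x 28 x 48 mm (x, y, z), about 0.06 kg. Origin at the centre of its underside, z up through the cap. It starts standing in the fixture's pocket, axes along the fixture's within a few degrees, underside 14 mm above the bench, its upper 32 mm above the base; about 2 mm of play all round.
- tray: Shallow black parts tray, 110 x 160 x 22 mm (x, y, z), loose on the bench, walls and floor 2 mm thick. Origin at the centre of its underside, z up. A cross wall 16 mm high at y = -10 mm divides it: the larger, empty compartment spans y = -9 to +78 mm (centre y = +34 mm) and x = -53 to +53 mm; the smaller spans y = -78 to -11 mm.
- gland_short: Pale metal cable gland, 22 x 25 x 35 mm, standing in the tray's smaller compartment; origin at the centre of its underside, z up. To be left there standing.
- gland_tall: Dark brown cable gland, 23 x 26 x 46 mm, standing in the tray's smaller compartment; origin at the centre of its underside, z up. To be left there standing.

How it is judged:
On the way, in this order (a step that is already met when the one before it is completed fails the run):
1. the lid rests open on its stop, let go (value of joint fixture_lid above 1.85 rad and contact force between fixture_lid and the fingers below 0.1 N), for 0.3 s.
2. the relay is lifted clear of its pocket, lid still open (z of relay in the frame of fixture above 0.035 m and value of joint fixture_lid above 1.85 rad), for 0.1 s.
At the end, for the whole second after the job is handed in: The lid is open beyond 1.85 rad; the relay stands on the floor of the tray's larger compartment, upright within 0.1 rad, released and at rest; the tray lies flat on the bench (value of joint fixture_lid above 1.85 rad and x of relay in the frame of tray between -0.042 and 0.042 m and y of relay in the frame of tray between 0 and 0.07 m and z of relay in the frame of tray between -0.003 and 0.007 m and angle between relay's own z axis and vertical below 0.1 rad and linear speed of relay below 0.02 m/s and angle between tray's own z axis and vertical below 0.08 rad and height (world z) of tray below 0.01 m and contact force between relay and the fingers below 0.1 N); the robot touches nothing.
It fails at once if the lid is flung open (over 6 rad/s) or slams shut (over 4.5 rad/s) (velocity of joint fixture_lid above 6 rad/s or velocity of joint fixture_lid below -4.5 rad/s).
It fails at once if the relay is dropped (moving over 0.6 m/s, not held) (linear speed of relay above 0.6 m/s and contact force between relay and the fingers below 0.05 N).
It fails at once if a gland is tipped over (0.5 rad) or leaves the smaller compartment (angle between any of gland_short, gland_tall's own z axis and vertical above 0.5 rad or y of any of gland_short, gland_tall in the frame of tray above -0.01 m or y of any of gland_short, gland_tall in the frame of tray below -0.085 m or x of any of gland_short, gland_tall in the frame of tray above 0.06 m or x of any of gland_short, gland_tall in the frame of tray below -0.06 m).
It also fails if it takes over 58 s, if anything falls off the work surface, if the arm or the gripper's body presses on something with over 40 N, if the wrist force passes 120 N, or if a joint passes its speed limit or range.

## Robot

A 7-joint arm with a two-finger parallel gripper is mounted at the origin on a cart in front of the work surface, level with it; the furniture and walls round the work are solid. World frame = base frame: x ahead of the robot, y to its left, z up, the work surface at z = 0. Lengths are in m, angles in rad, forces in N, time in s.
With the tool pointing down it reaches from about 0.425 to 1.025 m from the base axis. Payload 9.4 kg.
Tool frame: the origin (TCP) lies at the very end of the fingers, on their centre line; the grasp point (between the pads) lies 19 mm behind it; z points along the fingers, y is the line along which they close (so a half turn about z gives the same grasp; the last joint's range is limited). The gripper opens to 93 mm and grips with 3 to 60 N. Pads are 15 mm wide; open, the fingers measure 128 mm over their backs; the gripper's body (75 mm by 188 mm) begins 65 mm behind the grasp point.
Start: joints at [1.243, 0.599, -0.003, 1.599, 0.002, 0.943, -0.08], TCP at [0.18, -0.702, 0.219] pointing down, gripper open.
Joint ranges: [-2.57, 2.57], [-0.35, 1.97], [-1.29, 1.29], [0.11, 2.56], [-1.05, 4.19], [0.11, 1.86], [-2.63, 2.63]. Speed limits (rad/s): [2.22, 2.22, 3.01, 3.01, 3.14, 3.14, 3.14].

## Interface

Orientations are given as a unit quaternion [x, y, z, w].
In Python, from rig import ctrl, job, get_image, camera_info gives the robot as it stands (ctrl), with the cameras as plain functions and the job (job).
- The arm moves only by the tool shift_gripper, called after ">>>" as name([rows], argument=value, ...), one row to a line, values as JSON. Schema: {"type":"object","properties":{"ticks":{"type":"array","items":{"type":"object","properties":{"x":{"type":"number"},"y":{"type":"number"},"z":{"type":"number"},"turn":{"type":"number"},"aperture":{"type":"number"}},"additionalProperties":false,"required":["aperture"]},"minItems":1,"maxItems":20},"squeeze":{"type":"number"},"only":{"type":"string"},"quiet":{"type":"boolean"},"lines":{"type":"string"}},"required":["ticks"],"additionalProperties":false}. ticks is a list of rows, 1 to 20 of them, each an object with the fields x, y, z (the shift in normalised numbers (1 is 750 mm)), turn (a turn about the tool's z in fractions of the full range, 1 being 120 degrees), aperture (the opening from 0.0 (shut) to 1.0 (fully open)); a field left out counts as zero (the opening has to be given); each row is the pose to reach, as a shift and turn from the pose commanded when the call began, along the tool's axes at that moment; what a row does not reach only later rows make up. A row lasts 1/8 s, in which the tool goes at most 0.0625 m and 0.188 rad, less where a joint would pass 70% of its speed; a pose out of reach is approached as far as the arm can. The fingers move at their own pace and stop on an object; squeeze is the grip in N (left out, the last holds). Time passes only in rows, so rows that do not move let the fingers close. The tool returns the time, the measured TCP pose, the force, the opening and the grip force at its end. only (a regular expression) keeps the lines of the reply that match it, lines (a string "A,B") keeps lines A to B, and quiet returns only ok. Input that does not fit is refused with a message, and nothing moves.
- ctrl.observe(): the state, without advancing time (a new reading comes with each control period).
- get_image(name): name is "side" or "top"; returns the picture (384x512x3 uint8, red, green, blue); there is no depth.
- camera_info(name): a dict with "K" (3x3 intrinsics, pixels), "dist" ([k1, k2, p1, p2, k3] as OpenCV has them; the pictures are not rectified), "extrinsics" (4x4, takes a point from camera to world coordinates). Camera axes: x right, y down, z forward; pixel columns grow to the right and rows downward; lengths in m; the calibration is good to about 2 mm. A picture is of the moment at which its call begins. camera_info takes no time and is no camera call.
- job.sign_off(): hands the job in; it is judged then, once.
The state is a dict: "t": time; "q": joint angles; "qvel": joint speeds; "joint_torque": joint torques, N m; "eef_pos": TCP position; "tcp_rot": TCP orientation; "ft_force": force on the tool from outside, world axes, zero at the start; "ft_torque": the same for the moment, N m; "opening": opening from 0.0 (shut) to 1.0 (fully open); "grip_force": force on a finger pad.
Only numpy, scipy, OpenCV 4.12 (cv2) and the standard library are available. Lean on these libraries where they do the work, as an engineer would, in place of code of your own. Each camera call takes 0.05 s, during which the arm holds its last target. There are 200 camera calls.

## Working session

There is one attempt and no reset: what is moved stays moved. The work goes in short steps, Python scripts to look and compute and a tool call to move; the robot and the scene stay as the last step left them, time stands still between calls to the robot, and variables do not carry over. Pictures are saved under pics/ and viewed, at most 10 in all, crops included, and the job is handed in when it is done.

```bash
ls; mkdir -p pics; python3 - <<'E'
from rig import ctrl, job, get_image, camera_info
import cv2,numpy as np
for n in("side","top"):
    im=get_image(n);cv2.imwrite(f"pics/{n}0.png",im[:,:,::-1])
    i=camera_info(n);print(n,i)
print(ctrl.observe())
E
```

```text
pics
rig.py
side {'K': array([[409.91741619,   0.        , 255.89706888],
       [  0.        , 409.91741619, 191.04400966],
       [  0.        ,   0.        ,   1.        ]]), 'dist': array([-0.05055379,  0.        ,  0.        ,  0.        ,  0.        ]), 'extrinsics': array([[-0.93893716, -0.14679562,  0.31120419,  0.27020871],
       [-0.34397579,  0.37727587, -0.8598509 ,  0.7340702 ],
       [ 0.00881252, -0.91439267, -0.40473248,  0.41190301],
       [ 0.        ,  0.        ,  0.        ,  1.        ]])}
top {'K': array([[391.31877784,   0.        , 255.33362474],
       [  0.        , 391.31877784, 198.03329862],
       [  0.        ,   0.        ,   1.        ]]), 'dist': array([0.02263726, 0.        , 0.        , 0.        , 0.        ]), 'extrinsics': array([[ 0.02493138, -0.99320926,  0.11363886,  0.44209806],
       [-0.99948813, -0.02248518,  0.02275744, -0.01412972],
       [-0.02004771, -0.11414806, -0.99326145,  0.97239249],
       [ 0.        ,  0.        ,  0.        ,  1.        ]])}
{'t': 0.1, 'q': array([ 1.24332651,  0.60005807, -0.00252677,  1.6000523 ,  0.00181361,
        0.94292965, -0.07978726]), 'qvel': array([ 0.00099426, -0.00152347,  0.00123659, -0.00375364,  0.00092778,
        0.00219965, -0.00093804]), 'joint_torque': array([ 5.40969166e-03, -7.66567755e+01,  1.50236372e+00, -2.52939445e+01,
       -5.22971770e-02,  1.36574617e-02,  8.13730412e-05]), 'eef_pos': array([ 0.17976826, -0.70189435,  0.21783637]), 'tcp_rot': array([ 9.92145247e-01,  1.25089112e-01, -1.66492854e-04, -7.03396581e-04]), 'ft_force': array([ 0.26353707,  0.04670411, -0.15679229]), 'ft_torque': array([0.03211965, 0.00352262, 0.0180089 ]), 'grip_force': 0.0, 'opening': 1.0003250249656892}
```

View pics/side0.png

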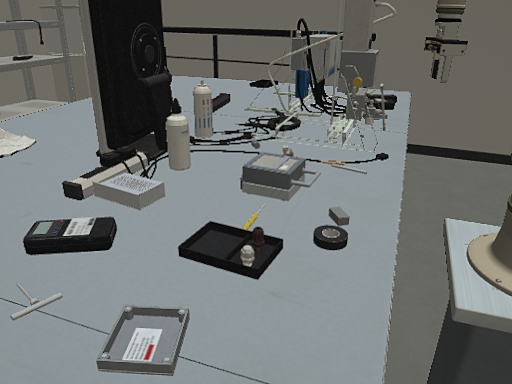

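View pics/top0.png

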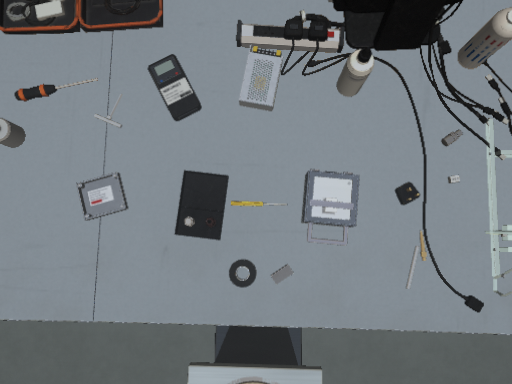

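The side view shows the fixture near (275,175) with its handle facing right, and the tray near (232,250). The top view shows the fixture near (330,197), its handle near (328,240), and the tray near (202,205) with the glands on its near side (190,221 and 210,222). I'll zoom in on the top view.

```bash
python3 - <<'E'
import cv2
im=cv2.imread("pics/top0.png")[160:250,170:370]
cv2.imwrite("pics/topz.png",cv2.resize(im,None,fx=4,fy=4,interpolation=cv2.INTER_CUBIC))
im=cv2.imread("pics/side0.png")[140:285,170:330]
cv2.imwrite("pics/sidez.png",cv2.resize(im,None,fx=4,fy=4,interpolation=cv2.INTER_CUBIC))
E
```

```text
(no output)
```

View pics/topz.png

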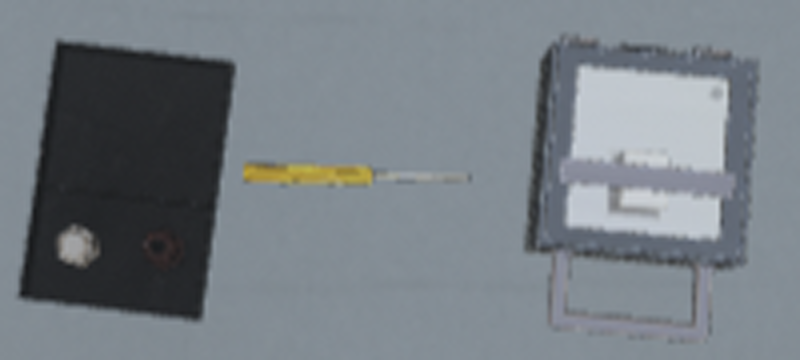

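View pics/sidez.png

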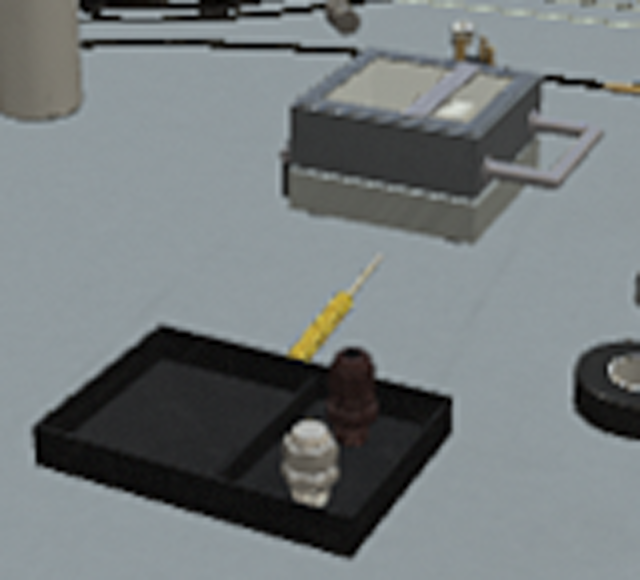

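```bash
cat > h.py <<'E'
from rig import ctrl, job, get_image, camera_info
import cv2,numpy as np
from scipy.optimize import least_squares
from scipy.spatial.transform import Rotation as R
C={n:camera_info(n) for n in("side","top")}
def proj(n,P):
    T=np.linalg.inv(C[n]["extrinsics"])
    return cv2.projectPoints(np.atleast_2d(P).astype(float),cv2.Rodrigues(T[:3,:3])[0],T[:3,3],C[n]["K"],C[n]["dist"])[0][:,0]
def place(p,P): # pose x,y,yaw
    return R.from_euler("z",p[2]).apply(np.array(P,float))+[p[0],p[1],0]
def fit(obs,x0):
    f=lambda p:np.concatenate([(proj(n,place(p,P))-px).ravel() for n,P,px in obs])
    s=least_squares(f,x0,loss="soft_l1");r=f(s.x).reshape(-1,2);return s.x,r
def tool(P=None): # world point -> shift in tool axes
    o=ctrl.observe();r=R.from_quat(o["tcp_rot"]);return r.inv().apply(np.array(P)-o["eef_pos"])
E
python3 - <<'E'
from h import *
t=lambda L:np.array(L)/4+[170,160]-.4
s=lambda L:np.array(L)/4+[170,140]-.4
L=[[60,60,71],[60,-60,71],[-60,-60,71],[-60,60,71],[-100,42,45],[-100,-42,45]]
m=lambda L:np.array(L)/1000
p,r=fit([("top",m(L),t([(555,45),(758,60),(743,265),(536,250),(553,322),(706,333)])),
("side",m(L),s([(293,103),(370,48),(540,78),(475,137),(555,180),(600,130)]))],[.5,-.2,0])
print(p.round(4));print(r.round(1).tolist())
T=[[-55,80,22],[55,80,22],[55,-80,22],[-55,-80,22]]
S=[[-55,80,22],[55,80,22],[55,-80,22],[-55,-80,0]]
p,r=fit([("top",m(T),t([(58,42),(235,63),(200,318),(20,297)])),("side",m(S),s([(38,432),(162,327),(450,400),(350,555)]))],[.5,.15,-1.5])
print(p.round(4));print(r.round(1).tolist())
E
```

```text
[ 0.5491 -0.1699 -0.0654]
[[-0.6, -0.5], [0.4, 0.1], [1.0, 0.5], [0.2, -0.4], [1.2, -0.2], [-1.2, 0.4], [-0.9, 1.1], [-0.3, 0.3], [1.1, -0.6], [1.3, 0.5], [-0.1, 0.4], [-1.2, 0.8]]
[ 0.5325  0.1389 -1.6699]
[[-0.1, -0.5], [-0.3, -0.4], [-0.2, 0.6], [-0.1, 0.2], [-1.3, -1.9], [-0.2, -1.1], [1.1, -1.3], [0.5, 1.4]]
```

```bash
python3 - <<'E'
from h import *
def ray(n,px,z):
    i=C[n];E=i["extrinsics"];u=cv2.undistortPoints(np.array([[px]],float),i["K"],i["dist"])[0,0]
    d=E[:3,:3]@[*u,1];o=E[:3,3];return (o+d*(z-o[2])/d[2]).round(3)
for px in [(490,120),(497,290),(500,232),(475,303)]:print(px,ray("top",px,0),ray("top",px,.2))
for px in [(360,158),(328,145),(385,120),(275,112)]:print(px,ray("side",px,0))
F=[.5491,-.1699,-.0654]
H=place(F,[[-.1,0,.045]])[0];print("handle",H)
A=ctrl.observe()["eef_pos"]
ims={n:cv2.imread(f"pics/{n}0.png") for n in C}
W=[A,[.30,-.5,.218],[.42,-.30,.218],[H[0],H[1],.2]]
for n in C:
    q=proj(n,np.array(W)).astype(int);cv2.polylines(ims[n],[q.reshape(-1,1,2)],False,(0,0,255),1)
    q=proj(n,np.array(W)*[1,1,0]).astype(int);cv2.polylines(ims[n],[q.reshape(-1,1,2)],False,(0,255,0),1)
a=cv2.resize(ims["side"][0:200,212:512],(720,480));cv2.imwrite("pics/path.png",a)
print(proj("top",np.array(W)))
E
```

```text
(490, 120) [ 0.763 -0.575  0.   ] [ 0.697 -0.46   0.2  ]
(497, 290) [ 0.346 -0.574  0.   ] [ 0.366 -0.459  0.2  ]
(500, 232) [ 0.484 -0.587  0.   ] [ 0.475 -0.469  0.2  ]
(475, 303) [ 0.314 -0.521  0.   ] [ 0.34  -0.417  0.2  ]
(360, 158) [ 0.375 -0.492 -0.   ]
(328, 145) [ 0.493 -0.587  0.   ]
(385, 120) [ 0.337 -1.024  0.   ]
(275, 112) [ 0.805 -0.983  0.   ]
handle [ 0.44931378 -0.16336466  0.045     ]
[[653.07723992 404.98815563]
 [528.33036454 328.80440422]
 [414.74792771 258.81005493]
 [339.80007183 241.2629516 ]]
```

View pics/path.png

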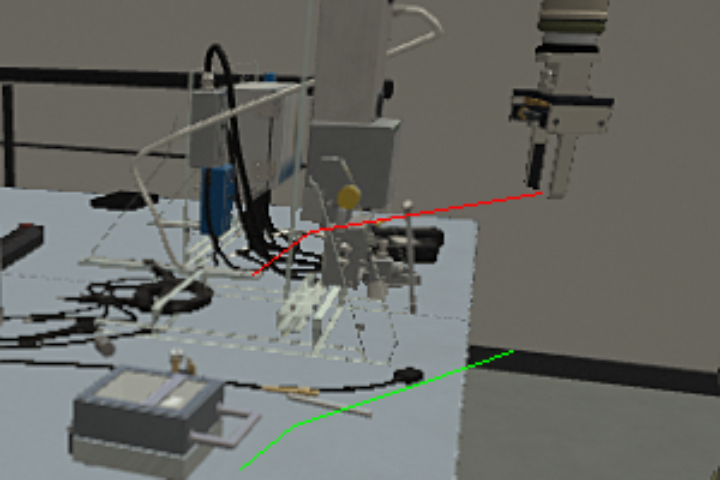

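The tall white frame stands near (370,340) in this crop, around x≥0.35, y≤-0.5. I'll go around its robot side at small radius.

```bash
cat >> h.py <<'E'
F=[.5491,-.1699,-.0654];TR=[.5325,.1389,-1.6699]
def yaw():
    y=R.from_quat(ctrl.observe()["tcp_rot"]).as_matrix()[:,1];return np.arctan2(y[1],y[0])
E
python3 - <<'E'
from h import *
for P in [(.16,-.45,.218),(.30,-.33,.218),(.4493,-.1634,.16)]:print(tool(P).round(4))
print(yaw(),"turn",-(F[2]-yaw()))
E
```

```text
[ 4.340e-02 -2.489e-01  2.000e-04]
[ 2.088e-01 -3.304e-01  3.000e-04]
[ 0.3948 -0.4547  0.0584]
-1.319961076156808 turn -1.254561076156808
```

Careful with the scale: shifts go in shares of 750 mm and turns go in shares of 120 degrees. That gives: -0.455 m is -0.6067, -0.42 m is -0.56, -1.255 rad is -0.5992.

>>> shift_gripper([
  {"x": 0.0133, "y": -0.08, "turn": -0.0716, "aperture": 1},
  {"x": 0.0267, "y": -0.16, "turn": -0.1432, "aperture": 1},
  {"x": 0.04, "y": -0.24, "turn": -0.191, "aperture": 1},
  {"x": 0.0573, "y": -0.32, "turn": -0.2387, "aperture": 0.5},
  {"x": 0.12, "y": -0.3627, "turn": -0.2865, "aperture": 0.3},
  {"x": 0.1733, "y": -0.3893, "turn": -0.3342, "aperture": 0.3},
  {"x": 0.2267, "y": -0.4147, "turn": -0.4058, "aperture": 0.3},
  {"x": 0.2787, "y": -0.44, "turn": -0.4775, "aperture": 0.3},
  {"x": 0.3333, "y": -0.48, "turn": -0.5491, "aperture": 0.3},
  {"x": 0.4, "y": -0.52, "z": 0.0267, "turn": -0.5992, "aperture": 0.3},
  {"x": 0.46, "y": -0.56, "z": 0.0533, "turn": -0.5992, "aperture": 0.3},
  {"x": 0.5267, "y": -0.6067, "z": 0.0773, "turn": -0.5992, "aperture": 0.3},
  {"x": 0.5267, "y": -0.6067, "z": 0.0773, "turn": -0.5992, "aperture": 0.3},
  {"x": 0.5267, "y": -0.6067, "z": 0.0773, "turn": -0.5992, "aperture": 0.3},
])

```text
t: 1.85
eef_pos: [0.4492, -0.1634, 0.1603]
tcp_rot: [0.729, 0.684, -0.0, -0.0]
ft_force: [-0.4, -1.0, -0.1]
opening: 0.303
grip_force: 0.0
```

```bash
python3 - <<'E'
from h import *
print(tool((.4493,-.1634,.033)).round(4),yaw()-F[2],ctrl.observe()["opening"],ctrl.observe()["ft_force"])
for n in C: cv2.imwrite(f"pics/{n}1.png",get_image(n)[:,:,::-1])
a=cv2.imread("pics/top1.png")[150:270,260:400];b=cv2.imread("pics/side1.png")[90:210,230:370]
cv2.imwrite("pics/v1.png",cv2.resize(np.hstack([a,b]),(784,336),interpolation=cv2.INTER_CUBIC))
E
```

```text
[0.     0.0003 0.1273] 0.001406494425968824 0.30317517543309314 [-0.35893549 -0.96194006 -0.10433006]
```

View pics/v1.png

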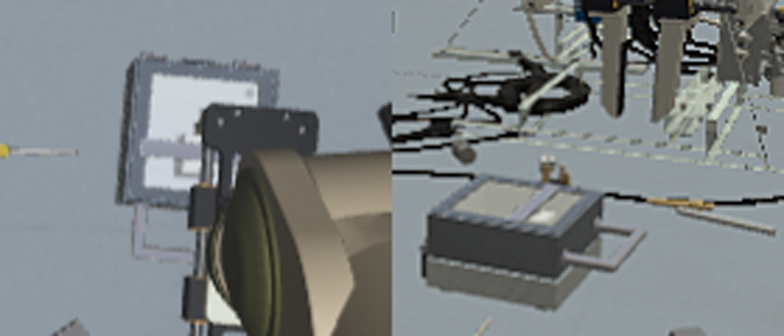

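The open fingers are above the handle bar, with the bar between them (bar near (165,255) in the top half of the crop), so I'll lower.

To row units: 0.127 m is 0.1693, 0.11 m is 0.1467.

>>> shift_gripper([
  {"z": 0.0533, "aperture": 0.3},
  {"z": 0.1067, "aperture": 0.3},
  {"z": 0.1467, "aperture": 0.3},
  {"z": 0.1693, "aperture": 0.3},
  {"z": 0.1693, "aperture": 0.3},
])

```text
t: 2.58
eef_pos: [0.4485, -0.1647, 0.0331]
tcp_rot: [0.73, 0.683, -0.001, -0.001]
ft_force: [-0.4, 0.2, 0.4]
opening: 0.3
grip_force: 0.0
```

>>> shift_gripper([
  {"aperture": 0},
  {"aperture": 0},
  {"aperture": 0},
  {"aperture": 0},
  {"aperture": 0},
], squeeze=12)

```text
t: 3.2
eef_pos: [0.4505, -0.1641, 0.0344]
tcp_rot: [0.73, 0.684, 0.0, 0.001]
ft_force: [1.3, -2.3, 7.3]
opening: 0.102
grip_force: 12.0
```

```bash
python3 - <<'E'
from h import *
# arc in tool axes: tool y = fixture x, z down
for th in np.linspace(0,1.95,18):
    x=-166*np.cos(th)+11*np.sin(th)+166;z=166*np.sin(th)+11*np.cos(th)-11
    print(round(x),-round(z),end="; ")
E
```

```text
0 0; 2 -19; 7 -37; 13 -55; 22 -72; 33 -88; 45 -103; 59 -116; 74 -128; 90 -137; 108 -145; 126 -150; 145 -154; 164 -155; 183 -155; 202 -151; 220 -146; 238 -139;
```

To row units: -0.116 m is -0.1547, -0.103 m is -0.1373.

>>> shift_gripper([
  {"y": 0.0027, "z": -0.0253, "aperture": 0},
  {"y": 0.0093, "z": -0.0493, "aperture": 0},
  {"y": 0.0173, "z": -0.0733, "aperture": 0},
  {"y": 0.0293, "z": -0.096, "aperture": 0},
  {"y": 0.044, "z": -0.1173, "aperture": 0},
  {"y": 0.06, "z": -0.1373, "aperture": 0},
  {"y": 0.0787, "z": -0.1547, "aperture": 0},
  {"y": 0.0787, "z": -0.1547, "aperture": 0},
])

```text
t: 4.2
eef_pos: [0.5072, -0.1679, 0.1504]
tcp_rot: [0.73, 0.684, -0.001, -0.0]
ft_force: [-6.1, -1.2, 4.6]
opening: 0.104
grip_force: 12.0
```

```bash
python3 - <<'E'
from h import *
cv2.imwrite("pics/side2.png",get_image("side")[60:240,180:420,::-1])
E
```

```text
(no output)
```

View pics/side2.png

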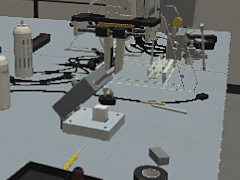

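The lid is about 45° up and still held at the handle (near (118,68)), and the relay (100,112) is visible. I'll continue the arc.

To row units: 0.177 m is 0.236, 0.161 m is 0.2147.

>>> shift_gripper([
  {"y": 0.02, "z": -0.016, "aperture": 0},
  {"y": 0.0413, "z": -0.028, "aperture": 0},
  {"y": 0.0653, "z": -0.0387, "aperture": 0},
  {"y": 0.0893, "z": -0.0453, "aperture": 0},
  {"y": 0.1147, "z": -0.0507, "aperture": 0},
  {"y": 0.14, "z": -0.052, "aperture": 0},
  {"y": 0.1653, "z": -0.052, "aperture": 0},
  {"y": 0.1907, "z": -0.0467, "aperture": 0},
  {"y": 0.2147, "z": -0.04, "aperture": 0},
  {"y": 0.236, "z": -0.032, "aperture": 0},
  {"y": 0.236, "z": -0.032, "aperture": 0},
])

```text
t: 5.62
eef_pos: [0.6861, -0.1799, 0.1729]
tcp_rot: [0.73, 0.684, -0.0, 0.0]
ft_force: [1.1, -5.2, 1.8]
opening: 0.104
grip_force: 12.0
```

To row units: -0.35 m is -0.4667, -0.29 m is -0.3867.

>>> shift_gripper([
  {"aperture": 0.5},
  {"aperture": 0.5},
  {"aperture": 0.6},
  {"aperture": 0.6},
  {"z": -0.04, "aperture": 0.6},
  {"z": -0.0933, "aperture": 0.6},
  {"y": -0.0667, "z": -0.12, "aperture": 0.6},
  {"y": -0.1467, "z": -0.12, "aperture": 0.6},
  {"y": -0.2267, "z": -0.12, "aperture": 0.6},
  {"y": -0.3067, "z": -0.12, "aperture": 0.6},
  {"y": -0.3867, "z": -0.12, "aperture": 0.6},
  {"y": -0.4667, "z": -0.12, "aperture": 0.6},
  {"y": -0.4667, "z": -0.12, "aperture": 0.6},
])

```text
t: 7.25
eef_pos: [0.3315, -0.1559, 0.2637]
tcp_rot: [0.73, 0.683, -0.001, -0.0]
ft_force: [1.3, -0.3, -0.3]
opening: 0.603
grip_force: 0.0
```

```bash
python3 - <<'E'
from h import *
for n in C: cv2.imwrite(f"pics/{n}3.png",get_image(n)[:,:,::-1])
a=cv2.imread("pics/top3.png")[130:270,270:390];b=cv2.imread("pics/side3.png")[95:215,220:340]
a=cv2.resize(a,(480,560),interpolation=cv2.INTER_CUBIC);b=cv2.resize(b,(480,480),interpolation=cv2.INTER_CUBIC)
v=np.zeros((560,800,3),np.uint8);v[:,:400]=a[:,:400];v[:480,400:]=b[:,:400];cv2.imwrite("pics/v3.png",v)
E
```

```text
(no output)
```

View pics/v3.png

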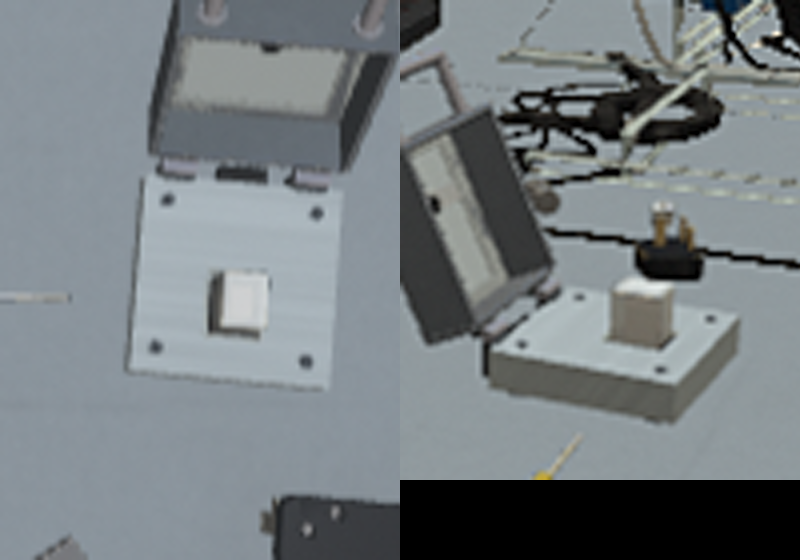

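The lid rests back on its stop. The relay stands upright in its pocket, with its top around (243,300) in the top view and its body at (642,315) in the side view. I'll refine the fixture and relay poses.

```bash
python3 - <<'E'
from h import *
t=lambda L:np.array(L)/4+[270,130]-.4
s=lambda L:(np.array(L)-[400,0])/4+[220,95]-.4
m=lambda L:np.array(L)/1000
p,r=fit([("top",m([[60,60,30],[60,-60,30],[-60,-60,30],[-60,60,30]]),t([(145,177),(343,182),(329,388),(128,371)])),
("side",m([[60,60,30],[-60,60,30],[-60,-60,30]]),s([(490,360),(675,388),(740,318)]))],F)
print(p.round(4),r.round(1).tolist(),"relay exp",place(p,[[-.015,0,0]]))
p2,r=fit([("top",m([[17,14,62],[17,-14,62],[-17,-14,62],[-17,14,62]]),t([(222,270),(269,273),(266,331),(219,328)]))],[.53,-.17,-.06])
print(p2.round(4),r.round(1).tolist())
q=place(p,[[-.015,0,.036]])[0]; 
print(tool([q[0],q[1],.10]).round(4),"turn",yaw()-p[2]+np.pi/2,yaw()-p[2]-np.pi/2,"q7",ctrl.observe()["q"][6])
c=place(TR,[[0,.036,.1]])[0];print("place",c)
E
```

```text
[ 0.5498 -0.169  -0.061 ] [[-0.5, -0.6], [-0.5, 2.2], [0.2, 0.1], [0.1, 0.1], [-0.4, -2.1], [0.3, -0.7], [-0.3, -0.4]] relay exp [[ 0.53483468 -0.1680529   0.        ]]
[ 0.5346 -0.1688 -0.0452] [[-0.2, -0.0], [0.1, 0.0], [0.2, 0.0], [-0.2, -0.0]]
[0.0015 0.1985 0.1646] turn 1.5661580596100582 -1.575434593979735 q7 0.10702368550095631
place [0.56832336 0.13533811 0.1       ]
```

To row units: 0.198 m is 0.264, 0.18 m is 0.24, -1.58 rad is -0.7544.

>>> shift_gripper([
  {"y": 0.04, "turn": -0.0859, "aperture": 0.6},
  {"y": 0.08, "turn": -0.1719, "aperture": 0.6},
  {"y": 0.12, "turn": -0.2578, "aperture": 0.6},
  {"y": 0.16, "turn": -0.3438, "aperture": 0.6},
  {"y": 0.2, "turn": -0.4297, "aperture": 0.6},
  {"x": 0.0013, "y": 0.24, "turn": -0.5157, "aperture": 0.6},
  {"x": 0.0013, "y": 0.264, "turn": -0.6016, "aperture": 0.6},
  {"x": 0.0013, "y": 0.264, "z": 0.0267, "turn": -0.6828, "aperture": 0.6},
  {"x": 0.0013, "y": 0.264, "z": 0.08, "turn": -0.7544, "aperture": 0.6},
  {"x": 0.0013, "y": 0.264, "z": 0.1467, "turn": -0.7544, "aperture": 0.6},
  {"x": 0.0013, "y": 0.264, "z": 0.2, "turn": -0.7544, "aperture": 0.6},
  {"x": 0.0013, "y": 0.264, "z": 0.22, "turn": -0.7544, "aperture": 0.6},
  {"x": 0.0013, "y": 0.264, "z": 0.22, "turn": -0.7544, "aperture": 0.6},
])

```text
t: 8.98
eef_pos: [0.5343, -0.1674, 0.098]
tcp_rot: [0.028, 1.0, 0.0, -0.0]
ft_force: [1.1, -0.5, 0.3]
opening: 0.599
grip_force: 0.0
```

```bash
python3 - <<'E'
from h import *
print(tool([.5347,-.1685,.037]).round(4),yaw())
E
```

```text
[-0.0005 -0.0012  0.061 ] 1.5157084414834083
```

To row units: 0.061 m is 0.0813, 0.05 m is 0.0667.

>>> shift_gripper([
  {"y": -0.0013, "z": 0.04, "aperture": 0.6},
  {"y": -0.0013, "z": 0.0667, "aperture": 0.6},
  {"y": -0.0013, "z": 0.0813, "aperture": 0.6},
  {"y": -0.0013, "z": 0.0813, "aperture": 0.6},
])

```text
t: 9.48
eef_pos: [0.5341, -0.1689, 0.0381]
tcp_rot: [0.028, 1.0, -0.0, 0.0]
ft_force: [-0.5, 0.3, 0.5]
opening: 0.598
grip_force: 0.0
```

>>> shift_gripper([
  {"aperture": 0},
  {"aperture": 0},
  {"aperture": 0},
  {"aperture": 0},
  {"aperture": 0},
  {"aperture": 0},
], squeeze=15)

```text
t: 10.22
eef_pos: [0.5336, -0.1691, 0.0379]
tcp_rot: [0.028, 1.0, -0.0, 0.0]
ft_force: [-0.9, 0.3, 6.2]
opening: 0.302
grip_force: 15.0
```

>>> shift_gripper([
  {"z": -0.0133, "aperture": 0},
  {"z": -0.0267, "aperture": 0},
  {"z": -0.0533, "aperture": 0},
  {"z": -0.08, "aperture": 0},
  {"z": -0.12, "aperture": 0},
  {"z": -0.1467, "aperture": 0},
  {"z": -0.1467, "aperture": 0},
])

```text
t: 11.1
eef_pos: [0.5341, -0.1692, 0.1492]
tcp_rot: [0.028, 1.0, -0.0, 0.001]
ft_force: [-0.3, -0.9, -0.9]
opening: 0.298
grip_force: 15.0
```

```bash
python3 - <<'E'
from h import *
c=place(TR,[[0,.036,.1]])[0];print(tool(c).round(4),yaw())
E
```

```text
[-0.0169  0.306   0.0491] 1.5145701144955774
```

To row units: 0.306 m is 0.408, 0.07 m is 0.0933, 0.04 rad is 0.0191.

>>> shift_gripper([
  {"y": 0.04, "aperture": 0},
  {"x": -0.004, "y": 0.0933, "aperture": 0},
  {"x": -0.008, "y": 0.1467, "aperture": 0},
  {"x": -0.012, "y": 0.2, "aperture": 0},
  {"x": -0.016, "y": 0.2533, "aperture": 0},
  {"x": -0.02, "y": 0.3067, "aperture": 0},
  {"x": -0.0227, "y": 0.36, "aperture": 0},
  {"x": -0.0227, "y": 0.408, "aperture": 0},
  {"x": -0.0227, "y": 0.408, "z": 0.04, "turn": 0.0191, "aperture": 0},
  {"x": -0.0227, "y": 0.408, "z": 0.08, "turn": 0.0191, "aperture": 0},
  {"x": -0.0227, "y": 0.408, "z": 0.1133, "turn": 0.0191, "aperture": 0},
  {"x": -0.0227, "y": 0.408, "z": 0.1133, "turn": 0.0191, "aperture": 0},
])

```text
t: 12.6
eef_pos: [0.5659, 0.1352, 0.0604]
tcp_rot: [0.048, 0.999, -0.001, -0.002]
ft_force: [0.6, 0.5, -0.2]
opening: 0.297
grip_force: 15.0
```

```bash
python3 - <<'E'
from h import *
print(ctrl.observe()["ft_force"])
for n in C: cv2.imwrite(f"pics/{n}4.png",get_image(n)[:,:,::-1])
b=cv2.imread("pics/side4.png")[90:290,160:360]
cv2.imwrite("pics/v4.png",cv2.resize(b,(600,600),interpolation=cv2.INTER_CUBIC))
E
```

```text
[ 0.57979849  0.48162787 -0.20650446]
```

View pics/v4.png

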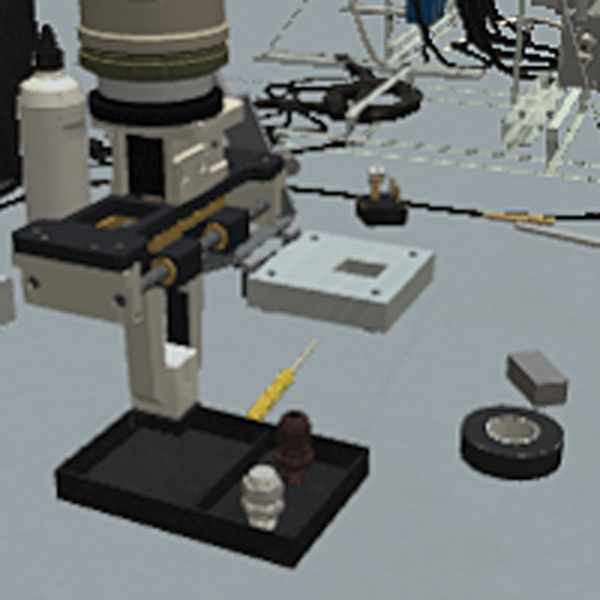

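The relay is held above the larger compartment (finger tip near (165,415)). The glands still stand at (295,447) and (262,495), and the pocket is empty. I'll lower slowly.

To row units: 0.032 m is 0.0427, 0.028 m is 0.0373.

>>> shift_gripper([
  {"z": 0.016, "aperture": 0},
  {"z": 0.0293, "aperture": 0},
  {"z": 0.0373, "aperture": 0},
  {"z": 0.0427, "aperture": 0},
  {"z": 0.0427, "aperture": 0},
])

```text
t: 13.32
eef_pos: [0.5674, 0.1356, 0.0303]
tcp_rot: [0.048, 0.999, -0.0, -0.0]
ft_force: [-0.3, 0.2, 0.3]
opening: 0.299
grip_force: 15.0
```

>>> shift_gripper([
  {"z": 0.0013, "aperture": 0},
  {"z": 0.0027, "aperture": 0},
  {"z": 0.004, "aperture": 0},
  {"z": 0.004, "aperture": 0},
])

```text
t: 13.82
eef_pos: [0.5675, 0.1356, 0.0276]
tcp_rot: [0.048, 0.999, -0.0, -0.0]
ft_force: [-0.1, -0.3, -1.0]
opening: 0.301
grip_force: 15.0
```

To row units: 0.002 m is 0.0027, 0.001 m is 0.0013.

>>> shift_gripper([
  {"z": 0.0013, "aperture": 0},
  {"z": 0.0027, "aperture": 0},
  {"z": 0.0027, "aperture": 0},
])

```text
t: 14.2
eef_pos: [0.5675, 0.1356, 0.026]
tcp_rot: [0.048, 0.999, -0.0, 0.0]
ft_force: [-0.9, -0.5, 4.3]
opening: 0.297
grip_force: 15.0
```

Contact is felt, so I'll release and retreat.

To row units: -0.19 m is -0.2533, -0.18 m is -0.24.

>>> shift_gripper([
  {"aperture": 0.4},
  {"aperture": 0.5},
  {"aperture": 0.5},
  {"z": -0.0133, "aperture": 0.5},
  {"z": -0.04, "aperture": 0.5},
  {"z": -0.0933, "aperture": 0.5},
  {"z": -0.16, "aperture": 0.5},
  {"x": -0.08, "z": -0.2267, "aperture": 0.5},
  {"x": -0.16, "z": -0.2533, "aperture": 0.5},
  {"x": -0.16, "y": -0.08, "z": -0.2533, "aperture": 0.5},
  {"x": -0.16, "y": -0.16, "z": -0.2533, "aperture": 0.5},
  {"x": -0.16, "y": -0.24, "z": -0.2533, "aperture": 0.5},
  {"x": -0.16, "y": -0.24, "z": -0.2533, "aperture": 0.5},
])

```text
t: 15.82
eef_pos: [0.6689, -0.0622, 0.2154]
tcp_rot: [0.052, 0.999, -0.002, -0.001]
ft_force: [0.3, 0.6, -0.1]
opening: 0.502
grip_force: 0.0
```

```bash
python3 - <<'E'
from h import *
for n in C: cv2.imwrite(f"pics/{n}5.png",get_image(n)[:,:,::-1])
a=cv2.imread("pics/top5.png")[110:260,165:365];b=cv2.imread("pics/side5.png")[90:290,160:360]
cv2.imwrite("pics/v5.png",np.hstack([cv2.resize(a,(400,300)),cv2.resize(b,(400,400),interpolation=cv2.INTER_CUBIC)[100:]]))
E
```

```text
(no output)
```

View pics/v5.png

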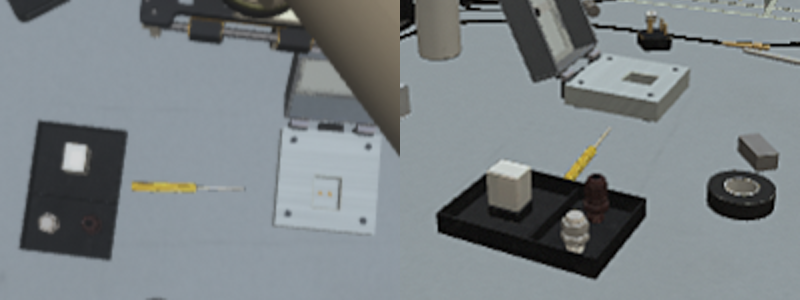

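The relay stands upright in the large compartment (top view (76,158), side view (508,188)). The lid is open and both glands are standing. The gripper is clear, so I'll lift slightly for margin and hand in.

To row units: -0.06 m is -0.08, -0.04 m is -0.0533.

>>> shift_gripper([
  {"y": 0.04, "z": -0.0533, "aperture": 0.5},
  {"y": 0.08, "z": -0.08, "aperture": 0.5},
  {"y": 0.08, "z": -0.08, "aperture": 0.5},
  {"y": 0.08, "z": -0.08, "aperture": 0.5},
])

```text
t: 16.42
eef_pos: [0.6751, 0.0055, 0.2753]
tcp_rot: [0.047, 0.999, -0.0, -0.0]
ft_force: [-0.4, 0.4, 0.8]
opening: 0.499
grip_force: 0.0
```

```bash
python3 -c "
from rig import ctrl, job, get_image, camera_info
print(job.sign_off())"
```

```text
the job is handed in; nothing more can be done
None
```

The job is handed in at about 16.4 s: in the last pictures the lid rests open on its stop, the relay stands upright in the tray's larger compartment, and both glands still stand in the smaller one; sign-off returned no verdict.

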